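Snap the food carrier shut and pull-test its catch

TASK

The food carrier's lid is standing ajar: press it down by its bar handle until the catch snaps and the lid is fully shut, then prove that the catch holds by pulling straight up on the handle with about 15 N (1.5 kg) and keeping that pull steady for two seconds. Then let go and leave the lid shut; be gentle, never putting more than 30 N on the handle either way, and leave the other things on the counter where they are.

Things in the scene. Friction and masses are not known exactly. Their poses are not given: they have to be found in the camera images.
- carrier: Steel food carrier, a box 300 (x) by 260 (y) by 160 mm high without lid, standing firmly fixed on the counter. Origin at the centre of its underside, z up; its -x side is the front with the catch, the lid hinge runs along y at x = +140 mm, z = 160 mm. Lid shut, its top is at z = 180 mm.
- lid_top (a point): Point on the lid's upper face (lid 20 mm thick) straight below the middle of the handle, 250 mm in front of the hinge; z is the lid's normal. In the carrier's frame it is at x = -110 mm, y = 0, z = 180 mm (to 1 mm) with the lid shut, and about 40 mm higher while ajar.
- keeper (a point): Dark block of the spring catch on the carrier's front, 12 by 50 by 20 mm, at its middle. Pressing the lid down meets up to about 15 N at the handle; past the snap, about 26 mm above shut, the catch itself pulls the lid home onto a rigid stop. Caught, the lid stays shut under a pull (gives under 2 mm) until about 27 N, when it flies open; it can then be shut again.
- grip (a point): Middle of the lid's handle: round steel bar, 14 mm diameter, 120 mm long along the carrier's y, on 10 mm posts at y = +-45 mm, its centre 42 mm above lid_top along the lid's normal (13 mm nearer the hinge while ajar); fingers fit between the posts. Take it from above, fingers closing along the carrier's x. Its stiff rubber mounts give 1 mm per 10 N along the lid's normal.
- bowl: Bystander: steel bowl, 170 mm across, 75 mm high; origin at the centre of its underside.
- mug: Bystander: black mug, 80 mm across, 95 mm high; origin at the centre of its underside.
- jar: Bystander: closed amber jar, 70 mm across, 110 mm high; origin at the centre of its underside.
- spatula: Bystander: spatula with a blue handle, lying flat.

How it is judged:
On the way, in this order (a step that is already met when the one before it is completed fails the run):
1. the lid is pressed fully shut (within 1.5 mm at the handle) and caught (z of lid_top in the frame of carrier below 0.1815 m), for 0.3 s.
2. the caught lid is pulled up by its handle with 12 to 18 N, kept up for 1.5 s (z of grip in the frame of lid_top between 0.0432 and 0.0438 m and z of lid_top in the frame of carrier below 0.189 m), for 1.5 s.
At the end, for the whole second after the job is handed in: The lid is shut and caught (its top at the handle within 1.5 mm of 180 mm above the counter), the handle free of load (under 3 N) (z of lid_top in the frame of carrier between 0.1785 and 0.1815 m and z of grip in the frame of lid_top between 0.0417 and 0.0423 m); the robot touches nothing.
It fails at once if the handle is pressed with more than 30 N (z of grip in the frame of lid_top below 0.039 m).
It fails at once if the handle is pulled with more than 30 N (z of grip in the frame of lid_top above 0.045 m).
It fails at once if a bystander (bowl, mug, jar, spatula) is moved more than 30 mm (distance of any of bowl, mug, jar, spatula from where it was at the start of the episode above 0.03 m).
It also fails if it takes over 51 s, if anything falls off the work surface, if the arm or the gripper's body presses on something with over 40 N, if the wrist force passes 120 N, or if a joint passes its speed limit or range.

ROBOT

A 6-joint arm with a two-finger parallel gripper is mounted at the origin on the work surface. World frame = base frame: x ahead of the robot, y to its left, z up, the work surface at z = 0. Lengths are in m, angles in rad, forces in N, time in s.
With the tool pointing down it reaches from about 0.35 to 0.975 m from the base axis. Payload 4.9 kg.
Tool frame: the origin (TCP) lies on the front face of the gripper's body, between the roots of the fingers; the fingertips stand 73 mm ahead of it and the grasp point (between the pads) lies 54 mm ahead of it (tip_extent is the distance from the TCP to the fingertips, in m); y points along the fingers, x is the direction in which the jaws open and shut, and the axes are right-handed (so a half turn about y gives the same grasp; the last joint's range is limited). The gripper opens to 85 mm and grips with 20 to 120 N. Pads are 22 mm wide; open, the fingers measure 114 mm over their backs; the gripper's body (76 mm by 85 mm) begins 54 mm behind the grasp point. The pads swing forward as they close: fully open they stand 13 mm farther back than shut.
Start: joints at [1.081, 0.053, 1.613, -0, 1.476, -0.119], TCP at [0.226, 0.583, 0.304] pointing down, gripper open.
Joint ranges: [-3.01, 3.01], [-1.01, 2.22], [0.06, 2.58], [-1.02, 4.17], [0.09, 2.62], [-3.14, 3.14]. Speed limits (rad/s): [2.57, 2.57, 3.14, 3.14, 3.14, 3.14].

INTERFACE

Orientations are given as a unit quaternion [w, x, y, z].
In Python, from plant import state, grab_frame, camera_info, job_done, tip_extent gives the robot as it stands.
- The arm moves only by the tool carry_out, never from a script. Its argument "rows" is a list that holds one entry, the list of rows, each a list of 7 numbers: the turn, a rotation vector about the world's x, y, z as a fraction of full scale, then the shift along the world's x, y, z as a fraction of full scale, then the finger opening in mm, from 0 to 85.4. A call has 1 to 5 rows; each row shifts and turns the commanded pose from where the row before left it; what a row does not reach is not made up. Full scale, the value 1, is 40 mm for a shift and 4 degrees for a turn. A row lasts 1/10 s, in which the tool goes at most 50 mm and 8.59 degrees, less where a joint would pass 70% of its speed; a pose out of reach is approached as far as the arm can. A call with a number of a shift or a turn outside -1 to 1 is refused whole. A call with a gripper value outside its range is refused whole. The fingers move at their own pace and stop on an object; the grip force is fixed at half the most. Time passes only in rows, so rows that do not move let the fingers close. It gives the time, the measured TCP pose, the force and the opening at its end, in the units of the state.
- state(): the state, without advancing time (a new reading comes with each control period).
- grab_frame(name): name is "side" or "top" or "wrist"; returns the picture (400x640x3 uint8, blue, green, red); there is no depth.
- camera_info(name): a dict with "intrinsics" (3x3 intrinsics, pixels), "k1" (the pictures are not rectified: a ray, as slopes to the right and down, at radius r is drawn at 1 + k1 r^2 times it, then the intrinsics apply), "xyz" and "rotation" of the camera in the world; the wrist camera has in their place "tool_from_camera" (4x4, takes a point from camera to tool coordinates, whose origin is the TCP and whose axes are the tool frame's). Camera axes: x right, y down, z forward; pixel columns grow to the right and rows downward; lengths in m; the calibration is good to about 2 mm. A picture is of the moment at which its call begins: read the wrist's pose just before it. camera_info takes no time and is no camera call.
- job_done(): hands the job in, once; it reports no verdict.
The state is a dict: "time": time; "joint_pos": joint angles; "joint_vel": joint speeds; "joint_efforts": joint torques, N m; "tool_pos": TCP position; "tool_rot": TCP orientation; "contact_force": force on the tool from outside, world axes, zero at the start; "ft_torque": the same for the moment, N m; "gripper_width": opening from 0.0 (shut) to 1.0 (fully open).
Only numpy, scipy, OpenCV 4.12 (cv2) and the standard library are available. Lean on these libraries where they do the work, as an engineer would, in place of code of your own. Each camera call takes 0.05 s, during which the arm holds its last target.

## Working session

There is one attempt and no reset: what is moved stays moved. The work goes in short steps, Python scripts to look and compute and a tool call to move; the robot and the scene stay as the last step left them, time stands still between calls to the robot, and variables do not carry over. Pictures are saved under pics/ and viewed, and the job is handed in when it is done.

Besides the shell and the picture viewer there is one more tool, called after ">>>" by a JSON object that holds its "method" and its "body", one argument or row to a line. carry_out: Moves the arm, as the interface text tells. Shift numbers are shares of 40 mm and turn numbers shares of 4 degrees, none past 1 either way. Its arguments: {"type":"object","properties":{"rows":{"type":"array"}},"required":["rows"]}

```bash
mkdir -p pics; ls
python3 - <<'E'
from plant import *
import cv2
print(state())
for n in ("side","top","wrist"):
    print(n,camera_info(n)); cv2.imwrite(f"pics/{n}0.png",grab_frame(n))
print(tip_extent)
E
```

```text
pics
{'time': 0.0, 'joint_pos': array([ 1.08098689e+00,  5.33813389e-02,  1.61431321e+00,  1.86643774e-05,
        1.47604271e+00, -1.18998834e-01]), 'joint_vel': array([ 0.00097481,  0.00076055,  0.00064749, -0.00078476, -0.0003465 ,
        0.00137838]), 'joint_efforts': array([ 9.97898096e-04, -3.93667567e+01, -3.70180321e+01, -1.05773267e-04,
        6.84726663e-03, -1.61083699e-05]), 'tool_pos': array([0.22624587, 0.58208904, 0.30263623]), 'tool_rot': array([-0.5832583 ,  0.58394826,  0.39858236, -0.39993284]), 'contact_force': array([ 0.41304886, -0.20510404, -0.67054806]), 'ft_torque': array([-0.03335745,  0.02431268,  0.01824385]), 'gripper_width': 1.0008550380463914}
side {'intrinsics': array([[401.35269196,   0.        , 321.94372361],
       [  0.        , 401.35269196, 196.12432139],
       [  0.        ,   0.        ,   1.        ]]), 'k1': 0.019541491117848274, 'xyz': array([ 0.13675238, -0.62877156,  0.7628325 ]), 'rotation': array([-0.42779611,  0.86331458, -0.23573173,  0.12692111])}
top {'intrinsics': array([[420.71457033,   0.        , 321.75902208],
       [  0.        , 420.71457033, 192.15072775],
       [  0.        ,   0.        ,   1.        ]]), 'k1': -0.09380747476758411, 'xyz': array([0.43694033, 0.03914452, 1.21997989]), 'rotation': array([-0.0357507 ,  0.71604928, -0.69608411,  0.03823916])}
wrist {'intrinsics': array([[306.44378434,   0.        , 320.33496815],
       [  0.        , 306.44378434, 198.82782573],
       [  0.        ,   0.        ,   1.        ]]), 'k1': 0.014465890605370027, 'tool_from_camera': array([[ 9.99999768e-01,  6.76059895e-04, -8.83650577e-05,
        -1.03533615e-03],
       [ 2.78107709e-04, -2.86123912e-01,  9.58192585e-01,
        -7.09153126e-02],
       [ 6.22512222e-04, -9.58192387e-01, -2.86124033e-01,
         7.30860950e-02],
       [ 0.00000000e+00,  0.00000000e+00,  0.00000000e+00,
         1.00000000e+00]])}
0.0726
```

View pics/side0.png

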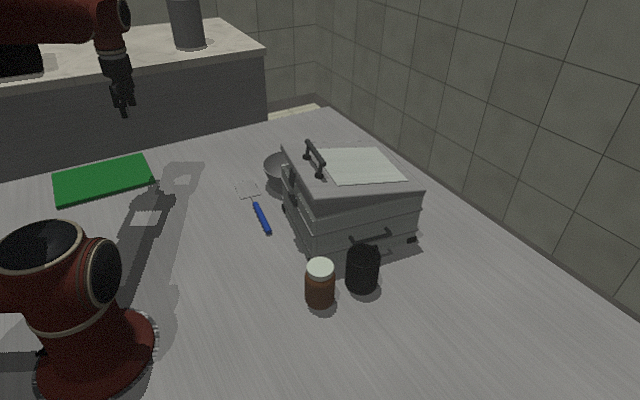

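View pics/top0.png

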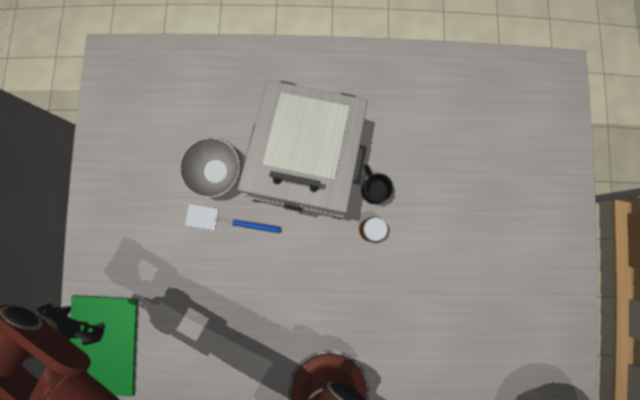

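View pics/wrist0.png

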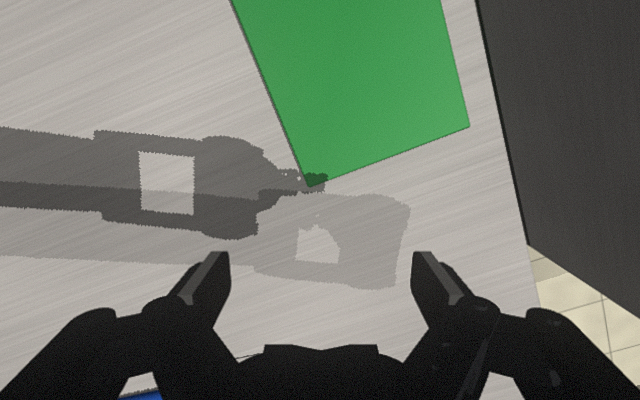

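Run:
```python
import cv2
t=cv2.imread("pics/top0.png")[70:230,220:400]; s=cv2.imread("pics/side0.png")[120:270,260:440]
cv2.imwrite("pics/topc.png",cv2.resize(t,None,fx=4,fy=3.75*4/3.75,interpolation=cv2.INTER_CUBIC)[:600])
cv2.imwrite("pics/sidec.png",cv2.resize(s,None,fx=4,fy=4,interpolation=cv2.INTER_CUBIC))
```

```text
(no output)
```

View pics/topc.png

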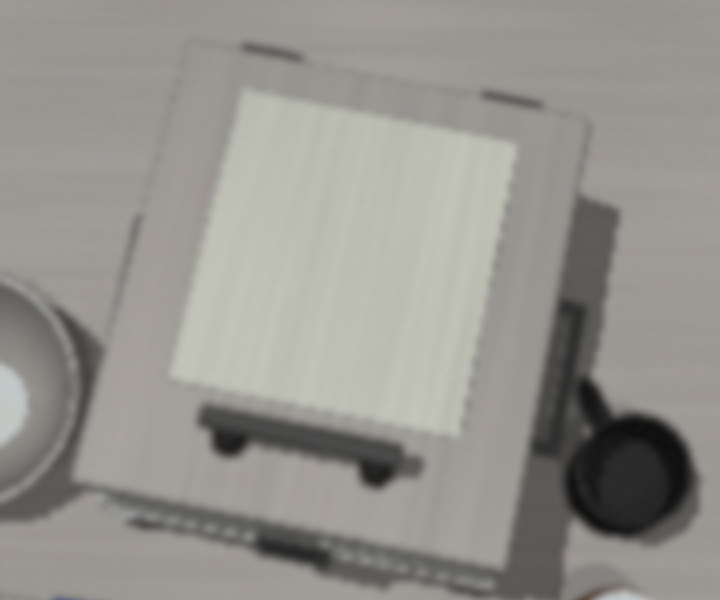

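View pics/sidec.png

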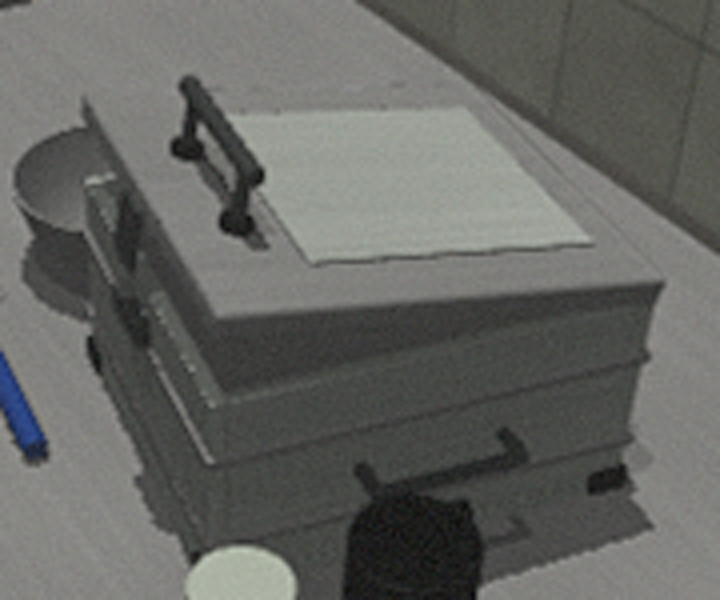

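```bash
cat > h.py <<'E'
import numpy as np, cv2
from scipy.spatial.transform import Rotation as R
from plant import *
def rot(q): return R.from_quat([q[1],q[2],q[3],q[0]]).as_matrix()
def camera(n):
    c=camera_info(n)
    if n=="wrist":
        s=state(); T=c["tool_from_camera"]; M=rot(s["tool_rot"])
        return c, s["tool_pos"]+M@T[:3,3], M@T[:3,:3]
    return c,c["xyz"],rot(c["rotation"])
def ray(cam,p):
    c,o,M=cam; K=c["intrinsics"]; k=c["k1"]
    u=cv2.undistortPoints(np.array([[p]],float),K,np.array([k,0,0,0.]))[0,0]
    d=M@np.array([u[0],u[1],1]); return o,d/np.linalg.norm(d)
def plane(cam,p,z):
    o,d=ray(cam,p); return o+d*(z-o[2])/d[2]
def tri(r1,r2):
    (a,d),(b,e)=r1,r2
    t=np.linalg.lstsq(np.c_[d,-e],b-a,rcond=None)[0]
    P,Q=a+t[0]*d,b+t[1]*e; return (P+Q)/2,np.linalg.norm(P-Q)
def proj(cam,P):
    c,o,M=cam; v=M.T@(np.asarray(P)-o); x=v[:2]/v[2]; x=x*(1+c["k1"]*(x@x)); K=c["intrinsics"]
    return K[:2,:2]@x+K[:2,2]
E
python3 - <<'E'
from h import *
T=camera("top");S=camera("side")
f=lambda a,b:(220+a/4,70+b/4)
g=lambda a,b:(260+a/4,120+b/4)
np.set_printoptions(precision=4,suppress=True)
for a,b in [((202,417),(190,85)),((402,455),(255,175))]:
    print(tri(ray(T,f(*a)),ray(S,g(*b))), plane(T,f(*a),.26),plane(S,g(*b),.26))
# lid rear top edge (z .18) and front top edge (z~.225)
for p in [(190,38),(592,118)]: print(plane(T,f(*p),.18))
for p in [(72,482),(505,572)]: print(plane(T,f(*p),.226))
for n in "side":pass
# bowl rim, mug, jar
print("tool",rot(state()["tool_rot"]))
E
```

```text
(array([0.5764, 0.1565, 0.2591]), np.float64(0.0006639092550327179)) [0.576  0.1565 0.26  ] [0.5759 0.155  0.26  ]
(array([0.5561, 0.041 , 0.2618]), np.float64(0.0018701575453984537)) [0.5572 0.0406 0.26  ] [0.5567 0.0438 0.26  ]
[0.8342 0.185  0.18  ]
[ 0.7881 -0.0747  0.18  ]
[0.5397 0.2368 0.226 ]
[ 0.4935 -0.0222  0.226 ]
tool [[ 0.3623 -0.0008 -0.932 ]
 [ 0.932  -0.0014  0.3623]
 [-0.0016 -1.      0.0002]]
```

>>> {"method": "carry_out", "body": {
  "rows": [
    [[0,0,0,0,0,1,85],[0,0,0,0,0,1,85],[0,0,-0.986,0.426,-0.604,0.5,85],[0,0,-0.986,0.426,-0.604,0,85],[0,0,-0.986,0.426,-0.604,0,85]]
  ]
}}

```text
time: 0.65
tool_pos: [0.278, 0.5094, 0.405]
tool_rot: [0.622, -0.622, -0.337, 0.336]
contact_force: [-0.1, -0.2, -0.5]
gripper_width: 0.994
```

>>> {"method": "carry_out", "body": {
  "rows": [
    [[0,0,-0.986,0.426,-0.604,0,85],[0,0,-0.986,0.426,-0.604,0,85],[0,0,-0.986,0.426,-0.604,0,85],[0,0,-0.986,0.426,-0.604,0,85],[0,0,-0.986,0.426,-0.604,0,85]]
  ]
}}

```text
time: 1.15
tool_pos: [0.3632, 0.3881, 0.4035]
tool_rot: [-0.67, 0.671, 0.224, -0.225]
contact_force: [0.6, -0.5, -0.1]
gripper_width: 0.994
```

>>> {"method": "carry_out", "body": {
  "rows": [
    [[0,0,-0.986,0.426,-0.604,0,85],[0,0,-0.986,0.426,-0.604,0,85],[0,0,-0.986,0.426,-0.604,0,85],[0,0,-0.986,0.426,-0.604,0,85],[0,0,-0.986,0.426,-0.604,0,85]]
  ]
}}

```text
time: 1.65
tool_pos: [0.4484, 0.2673, 0.4035]
tool_rot: [-0.699, 0.699, 0.106, -0.107]
contact_force: [0.4, -0.7, 0.2]
gripper_width: 0.993
```

>>> {"method": "carry_out", "body": {
  "rows": [
    [[0,0,-0.986,0.426,-0.604,0,85],[0,0,-0.986,0.426,-0.604,0,85],[0,0,-0.986,0.426,-0.604,0,85],[0,0,-0.986,0.426,-0.604,0,85],[0,0,-0.986,0.426,-0.604,0,85]]
  ]
}}

```text
time: 2.15
tool_pos: [0.5336, 0.1465, 0.4035]
tool_rot: [-0.707, 0.707, -0.015, 0.015]
contact_force: [-0.3, -0.3, -0.2]
gripper_width: 0.996
```

>>> {"method": "carry_out", "body": {
  "rows": [
    [[0,0,-0.986,0.426,-0.604,0,85],[0,0,-0.986,0.426,-0.604,0,85],[0,0,0,0,0,0,85],[0,0,0,0,0,0,85]]
  ]
}}

```text
time: 2.55
tool_pos: [0.5673, 0.099, 0.4033]
tool_rot: [0.704, -0.704, 0.063, -0.062]
contact_force: [0.0, 0.2, -0.0]
gripper_width: 0.995
```

Run:
```python
from h import *
np.set_printoptions(precision=4,suppress=True)
s=state();print(s["time"],s["tool_pos"],s["contact_force"],s["joint_pos"]);W=camera("wrist");M=rot(s["tool_rot"]);print(M)
cv2.imwrite("pics/w1.png",grab_frame("wrist"))
for P in [(.5764,.1565,.26),(.5561,.041,.261)]:print(proj(W,P))
```

```text
2.55 [0.5673 0.099  0.4033] [ 0.0093  0.2084 -0.0387] [ 0.0434 -0.1031  1.6025  0.0004  1.6436  0.2206]
[[ 0.9843 -0.0014  0.1763]
 [-0.1763  0.0004  0.9843]
 [-0.0014 -1.      0.0001]]
[319.6781 128.0231]
[320.151  280.5364]
```

View pics/w1.png

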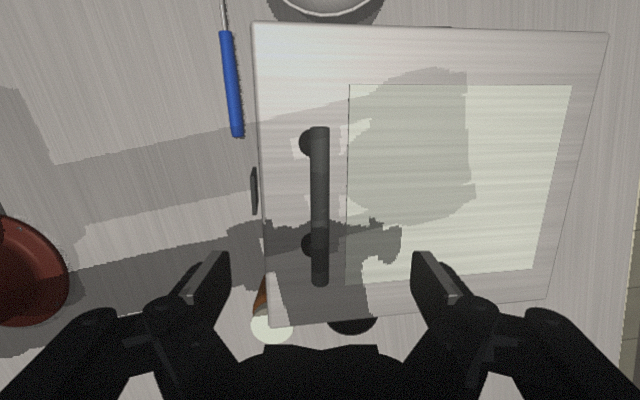

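>>> {"method": "carry_out", "body": {
  "rows": [
    [[0,0,0,0,0,-0.7,85],[0,0,0,0,0,-0.7,60],[0,0,0,0,0,-0.5,40],[0,0,0,0,0,-0.32,24],[0,0,0,0,0,0,24]]
  ]
}}

```text
time: 3.1
tool_pos: [0.566, 0.1001, 0.3128]
tool_rot: [-0.704, 0.705, -0.063, 0.061]
contact_force: [0.0, 1.0, 0.0]
gripper_width: 0.324
```

>>> {"method": "carry_out", "body": {
  "rows": [
    [[0,0,0,0,0,0,24],[0,0,0,0,0,0,24],[0,0,0,0,0,0,24]]
  ]
}}

```text
time: 3.4
tool_pos: [0.5678, 0.0994, 0.3168]
tool_rot: [0.704, -0.704, 0.061, -0.063]
contact_force: [-0.2, 0.2, 0.2]
gripper_width: 0.281
```

Run:
```python
from h import *
np.set_printoptions(precision=4,suppress=True)
s=state();print(s["time"],s["tool_pos"],s["contact_force"],s["gripper_width"])
cv2.imwrite("pics/w2.png",grab_frame("wrist"))
cv2.imwrite("pics/s2.png",cv2.resize(grab_frame("side")[60:220,230:430],None,fx=3.7,fy=3.7,interpolation=cv2.INTER_CUBIC))
```

```text
3.4 [0.5678 0.0994 0.3168] [-0.2425  0.1618  0.2314] 0.28090575544115637
```

View pics/w2.png

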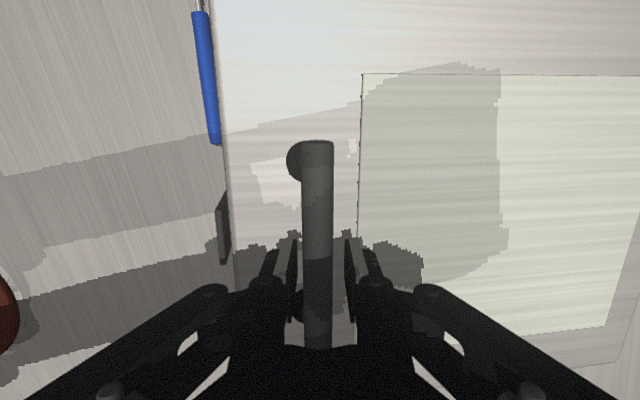

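View pics/s2.png

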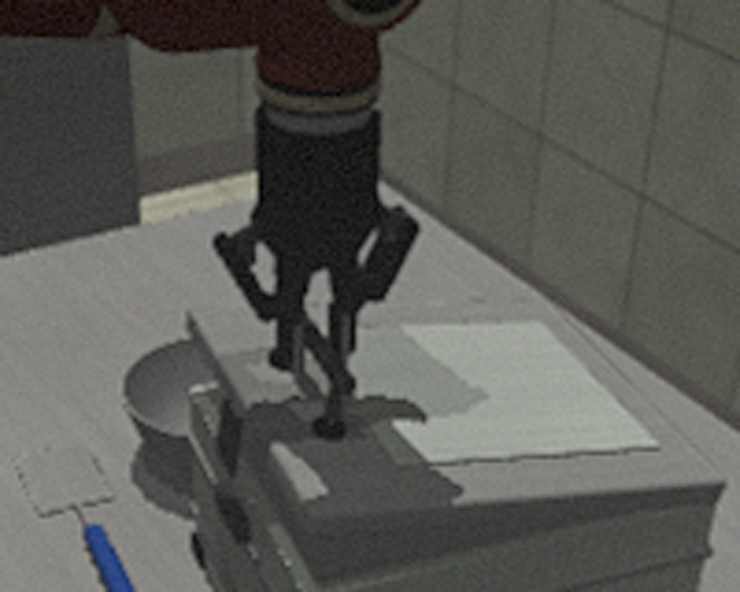

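>>> {"method": "carry_out", "body": {
  "rows": [
    [[0,0,0,0,0,-0.02,20],[0,0,0,0,0,0,17],[0,0,0,0,0,0,14],[0,0,0,0,0,0,5],[0,0,0,0,0,0,5]]
  ]
}}

```text
time: 4.0
tool_pos: [0.5667, 0.0994, 0.3143]
tool_rot: [-0.704, 0.704, -0.063, 0.062]
contact_force: [-5.3, 0.5, 3.1]
gripper_width: 0.138
```

>>> {"method": "carry_out", "body": {
  "rows": [
    [[0,0,0,0,0,0,5],[0,0,0,0,0,0,5],[0,0,0,0,0,0,5]]
  ]
}}

```text
time: 4.3
tool_pos: [0.5667, 0.0994, 0.3143]
tool_rot: [-0.704, 0.704, -0.063, 0.062]
contact_force: [-5.4, 0.2, 3.6]
gripper_width: 0.143
```

>>> {"method": "carry_out", "body": {
  "rows": [
    [[0,0,0,-0.02,0.003,-0.05,5],[0,0,0,-0.02,0.003,-0.05,5],[0,0,0,0,0,0,5]]
  ]
}}

```text
time: 4.6
tool_pos: [0.5663, 0.0994, 0.3135]
tool_rot: [-0.704, 0.704, -0.061, 0.064]
contact_force: [-4.8, -1.2, 9.6]
gripper_width: 0.143
```

>>> {"method": "carry_out", "body": {
  "rows": [
    [[0,0,0,-0.02,0.003,-0.05,5],[0,0,0,-0.02,0.003,-0.05,5],[0,0,0,0,0,0,5]]
  ]
}}

```text
time: 4.9
tool_pos: [0.5652, 0.0996, 0.3107]
tool_rot: [0.704, -0.704, 0.06, -0.064]
contact_force: [-5.6, -0.9, 13.1]
gripper_width: 0.144
```

>>> {"method": "carry_out", "body": {
  "rows": [
    [[0,0,0,-0.03,0.005,-0.05,5],[0,0,0,-0.02,0.003,-0.04,5],[0,0,0,0,0,0,5]]
  ]
}}

```text
time: 5.2
tool_pos: [0.5633, 0.1, 0.3063]
tool_rot: [0.704, -0.704, 0.06, -0.065]
contact_force: [-2.9, 0.7, 9.1]
gripper_width: 0.142
```

>>> {"method": "carry_out", "body": {
  "rows": [
    [[0,0,0,-0.03,0.005,-0.05,5],[0,0,0,-0.02,0.003,-0.03,5],[0,0,0,0,0,0,5]]
  ]
}}

```text
time: 5.5
tool_pos: [0.5614, 0.1003, 0.3015]
tool_rot: [0.704, -0.704, 0.06, -0.065]
contact_force: [-0.1, 0.1, 3.5]
gripper_width: 0.136
```

>>> {"method": "carry_out", "body": {
  "rows": [
    [[0,0,0,-0.03,0.005,-0.08,5],[0,0,0,-0.03,0.005,-0.08,5],[0,0,0,0,0,0,5]]
  ]
}}

```text
time: 5.8
tool_pos: [0.5571, 0.101, 0.2893]
tool_rot: [0.704, -0.704, 0.063, -0.062]
contact_force: [7.2, 1.3, -12.3]
gripper_width: 0.136
```

>>> {"method": "carry_out", "body": {
  "rows": [
    [[0,0,0,-0.025,0.004,-0.08,5],[0,0,0,-0.025,0.004,-0.08,5],[0,0,0,0,0,0,5]]
  ]
}}

```text
time: 6.1
tool_pos: [0.5539, 0.1015, 0.2787]
tool_rot: [0.705, -0.704, 0.065, -0.06]
contact_force: [9.9, 2.9, -21.9]
gripper_width: 0.14
```

>>> {"method": "carry_out", "body": {
  "rows": [
    [[0,0,0,0.015,-0.002,-0.06,5],[0,0,0,0.015,-0.002,-0.06,5],[0,0,0,0,0,0,5]]
  ]
}}

```text
time: 6.4
tool_pos: [0.5543, 0.1015, 0.2778]
tool_rot: [0.704, -0.704, 0.066, -0.059]
contact_force: [-3.8, 3.0, -12.5]
gripper_width: 0.142
```

>>> {"method": "carry_out", "body": {
  "rows": [
    [[0,0,0,0,-0.01,-0.13,5],[0,0,0,-0.02,-0.01,0,5],[0,0,0,0,0,0,5]]
  ]
}}

```text
time: 6.7
tool_pos: [0.5542, 0.1014, 0.2764]
tool_rot: [0.705, -0.704, 0.064, -0.06]
contact_force: [-8.2, 5.1, -1.2]
gripper_width: 0.142
```

>>> {"method": "carry_out", "body": {
  "rows": [
    [[0,0,0,0,0,0,5],[0,0,0,0,0,0,5]]
  ]
}}

```text
time: 6.9
tool_pos: [0.5542, 0.1014, 0.2764]
tool_rot: [0.705, -0.704, 0.064, -0.06]
contact_force: [-7.8, 5.0, -1.6]
gripper_width: 0.14
```

>>> {"method": "carry_out", "body": {
  "rows": [
    [[0,0,0,0,0,0.06,5],[0,0,0,0,0,0.05,5],[0,0,0,0,0,0,5]]
  ]
}}

```text
time: 7.2
tool_pos: [0.5541, 0.1014, 0.2777]
tool_rot: [0.705, -0.704, 0.065, -0.06]
contact_force: [-0.7, 5.5, -12.1]
gripper_width: 0.143
```

Run:
```python
from h import *
s=state();print(s["time"],s["tool_pos"],s["contact_force"])
cv2.imwrite("pics/s3.png",cv2.resize(grab_frame("side")[60:280,230:450],None,fx=2.7,fy=2.7,interpolation=cv2.INTER_CUBIC))
```

```text
7.2 [0.55410354 0.10135764 0.27765821] [ -0.70635981   5.5419699  -12.14595959]
```

View pics/s3.png

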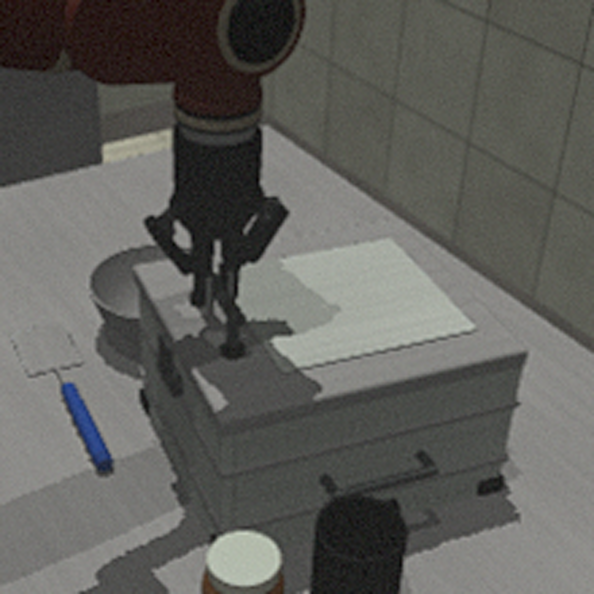

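The side view shows the lid flush, with its edge at about (220,420)–(525,355). I'll bring the pull up to 15 N.

>>> {"method": "carry_out", "body": {
  "rows": [
    [[0,0,0,0,0,0.03,5],[0,0,0,0,0,0,5]]
  ]
}}

```text
time: 7.45
tool_pos: [0.5541, 0.1014, 0.278]
tool_rot: [0.705, -0.704, 0.065, -0.06]
contact_force: [0.6, 5.2, -14.5]
gripper_width: 0.141
```

>>> {"method": "carry_out", "body": {
  "rows": [
    [[0,0,0,0,0,0,5],[0,0,0,0,0,0,5],[0,0,0,0,0,0,5],[0,0,0,0,0,0,5]]
  ]
}}

```text
time: 7.85
tool_pos: [0.5541, 0.1014, 0.278]
tool_rot: [0.705, -0.704, 0.065, -0.059]
contact_force: [0.3, 5.9, -14.9]
gripper_width: 0.141
```

>>> {"method": "carry_out", "body": {
  "rows": [
    [[0,0,0,0,0,0,5],[0,0,0,0,0,0,5],[0,0,0,0,0,0,5],[0,0,0,0,0,0,5],[0,0,0,0,0,0,5]]
  ]
}}

```text
time: 8.35
tool_pos: [0.5541, 0.1014, 0.278]
tool_rot: [0.705, -0.704, 0.065, -0.059]
contact_force: [0.1, 6.1, -16.0]
gripper_width: 0.137
```

>>> {"method": "carry_out", "body": {
  "rows": [
    [[0,0,0,0,0,0,5],[0,0,0,0,0,0,5],[0,0,0,0,0,0,5],[0,0,0,0,0,0,5],[0,0,0,0,0,0,5]]
  ]
}}

```text
time: 8.85
tool_pos: [0.5541, 0.1014, 0.278]
tool_rot: [0.705, -0.704, 0.065, -0.059]
contact_force: [-0.5, 6.0, -16.2]
gripper_width: 0.142
```

>>> {"method": "carry_out", "body": {
  "rows": [
    [[0,0,0,0,0,0,5],[0,0,0,0,0,0,5],[0,0,0,0,0,0,5],[0,0,0,0,0,0,5],[0,0,0,0,0,0,5]]
  ]
}}

```text
time: 9.35
tool_pos: [0.5541, 0.1013, 0.278]
tool_rot: [0.705, -0.704, 0.065, -0.059]
contact_force: [1.2, 5.8, -15.2]
gripper_width: 0.142
```

>>> {"method": "carry_out", "body": {
  "rows": [
    [[0,0,0,0,0,0,5],[0,0,0,0,0,0,5],[0,0,0,0,0,0,5],[0,0,0,0,0,0,5],[0,0,0,0,0,0,5]]
  ]
}}

```text
time: 9.85
tool_pos: [0.5541, 0.1014, 0.278]
tool_rot: [0.705, -0.704, 0.065, -0.059]
contact_force: [-0.0, 6.1, -15.1]
gripper_width: 0.139
```

>>> {"method": "carry_out", "body": {
  "rows": [
    [[0,0,0,0,0,-0.08,5],[0,0,0,0,0,-0.08,5],[0,0,0,0,0,0,5],[0,0,0,0,0,0,5]]
  ]
}}

```text
time: 10.25
tool_pos: [0.5542, 0.1014, 0.2762]
tool_rot: [0.705, -0.704, 0.064, -0.06]
contact_force: [-9.7, 4.8, 1.4]
gripper_width: 0.143
```

>>> {"method": "carry_out", "body": {
  "rows": [
    [[0,0,0,0,0,0,16],[0,0,0,0,0,0,24],[0,0,0,0,0,0,40],[0,0,0,0,0,0,50],[0,0,0,0,0,0,50]]
  ]
}}

```text
time: 10.75
tool_pos: [0.5564, 0.1, 0.2765]
tool_rot: [-0.704, 0.704, -0.062, 0.063]
contact_force: [-0.7, 0.3, 0.5]
gripper_width: 0.583
```

>>> {"method": "carry_out", "body": {
  "rows": [
    [[0,0,0,0,0,0,50],[0,0,0,0,0,0,50]]
  ]
}}

```text
time: 10.95
tool_pos: [0.5561, 0.1001, 0.276]
tool_rot: [-0.704, 0.704, -0.062, 0.062]
contact_force: [0.2, -0.2, -0.6]
gripper_width: 0.587
```

>>> {"method": "carry_out", "body": {
  "rows": [
    [[0,0,0,0,0,0.3,50],[0,0,0,0,0,0.6,50],[0,0,0,0,0,1,50],[0,0,0,0,0,1,50],[0,0,0,0,0,0.5,50]]
  ]
}}

```text
time: 11.45
tool_pos: [0.5567, 0.1002, 0.4178]
tool_rot: [0.705, -0.704, 0.06, -0.065]
contact_force: [0.3, -0.2, 0.2]
gripper_width: 0.584
```

>>> {"method": "carry_out", "body": {
  "rows": [
    [[0,0,0,0,0,0,50],[0,0,0,0,0,0,50],[0,0,0,0,0,0,50]]
  ]
}}

```text
time: 11.75
tool_pos: [0.5556, 0.1002, 0.41]
tool_rot: [-0.704, 0.704, -0.063, 0.061]
contact_force: [-0.6, -0.0, -0.5]
gripper_width: 0.582
```

Run:
```python
from h import *
s=state();print(s["time"],s["tool_pos"],s["contact_force"])
S=camera("side")
im=grab_frame("side")
cv2.imwrite("pics/s4.png",cv2.resize(im[100:280,240:450],None,fx=3.3,fy=3.3,interpolation=cv2.INTER_CUBIC))
cv2.imwrite("pics/t4.png",grab_frame("top"))
th=np.deg2rad(-10.1);c=np.array([.5541,.1005]) # grip shut
x=np.array([np.cos(th),np.sin(th)]);y=np.array([-x[1],x[0]])
for d in (60,-60):
    P=np.r_[c+y*d/1000,.222];p=proj(S,P);print(p,(p-[240,100])*3.3)
```

```text
11.75 [0.55561528 0.10016285 0.40998996] [-0.5725096  -0.00157292 -0.52652495]
[302.89075535 154.45272668] [207.53949264 179.69399803]
[319.20159189 179.26491014] [261.36525324 261.57420348]
```

View pics/s4.png

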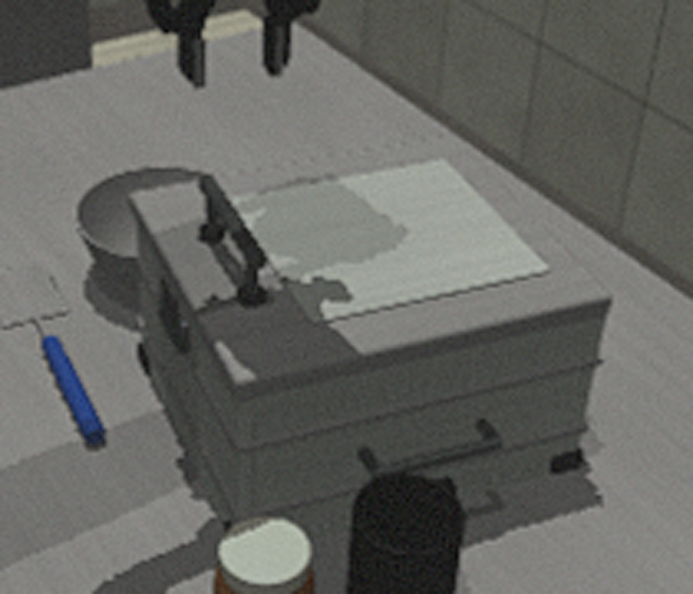

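View pics/t4.png

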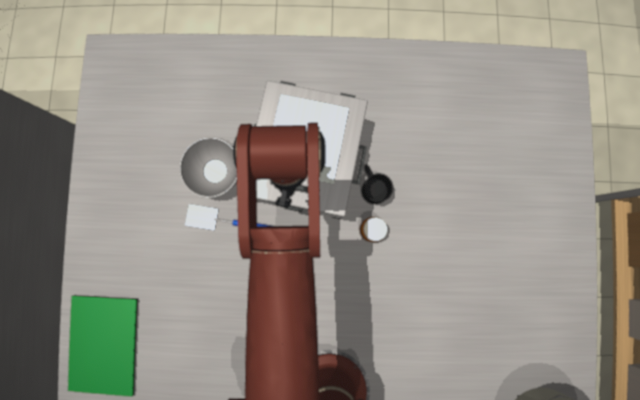

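```bash
python3 -c "
from plant import *
print(job_done(),state()['time'])"
```

```text
the job is handed in; nothing more can be done
the job is handed in; nothing more can be done
```

I pressed the lid down by its bar handle until the catch snapped and the lid was fully shut. Then I pulled up on the handle at 14.5–16.2 N for about 2.4 s, and the catch held. I unloaded the handle, opened the fingers and backed off about 130 mm, handing in at about 12 s.

**Last checks:**
- **Lid:** The side view shows it flush, and its handle sits within a few pixels of where the shut position should appear. During the pull the tool rose only about 1.6 mm, mostly the rubber mounts giving.
- **Load and contact:** The measured force on the tool was under 1 N after letting go.
- **Bystanders:** The bowl, mug, jar and spatula show no visible shift in the top view, though the arm hid part of the spatula.

**One doubt:** As the catch drew the lid home it pulled on the gripper, which lagged behind. The handle was therefore under an upward pull of up to about 22 N (below the 30 N limit), and about 12.5 N around the moment the lid closed. I removed that load straight away and held near zero for about 0.3 s before the deliberate pull. If the judge checks whether the pull was already present when the lid closed, that overlap could count against the run. I can't tell from here.

**Side load:** While gripped, the handle also carried up to about 10 N sideways, which went away on release.

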